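Gauge a washed forming pin and put it back in its place in the rack

ROBOT

A 6-joint arm with a two-finger parallel gripper is mounted at the origin on the work surface. World frame = base frame: x ahead of the robot, y to its left, z up, the work surface at z = 0. Lengths are in m, angles in rad, forces in N, time in s.
With the tool pointing down it reaches from about 0.4 to 0.925 m from the base axis. Payload 3.4 kg.
Tool frame: the origin (TCP) lies at the centre of the arm's flange, where the gripper is bolted on; the fingertips stand 173 mm ahead of it and the grasp point (between the pads) lies 155 mm ahead of it; y points along the fingers, x is the direction in which the jaws open and shut, and the axes are right-handed (so a half turn about y gives the same grasp; the last joint's range is limited). The gripper opens to 85 mm and grips with 20 to 120 N. Pads are 22 mm wide; open, the fingers measure 114 mm over their backs; the gripper's body (76 mm by 85 mm) begins 54 mm behind the grasp point. The pads swing forward as they close: fully open they stand 13 mm farther back than shut.
Start: joints at [-1.347, 0.307, 1.506, -0, 1.328, -0.073], TCP at [0.168, -0.55, 0.405] pointing down, gripper open.
Joint ranges: [-3.12, 3.12], [-1.05, 2.28], [0.14, 2.33], [-1.42, 4.57], [0.1, 2.73], [-2.68, 2.68]. Speed limits (rad/s): [2.57, 2.57, 3.14, 3.14, 3.14, 3.14].

INTERFACE

Orientations are given as a unit quaternion [w, x, y, z].
In Python, from bench import status, viewer, ticket gives the robot as it stands.
- The arm moves only by the tool move_arm, never from a script. Its argument "increments" is a list of rows, each an object with "travel": the shift along the tool's x, y, z in mm, a list of three; "twist": the turn, a rotation vector about the tool's x, y, z in rad, a list of three; "gripper": the closure, from 0 (fully open) to 1 (shut). In form: [{"travel": [dx, dy, dz], "twist": [wx, wy, wz], "gripper": gripper}, ...]. A call has 1 to 12 rows; each row is the pose to reach, as a shift and turn from the pose commanded when the call began, along the tool's axes at that moment; what a row does not reach only later rows make up. A row lasts 1/10 s, in which the tool goes at most 50 mm and 8.59 degrees, less where a joint would pass 70% of its speed; a pose out of reach is approached as far as the arm can. A call with a gripper value outside its range is refused whole. The fingers move at their own pace and stop on an object; "grip_force" is the grip in N (left out, the last holds). Time passes only in rows, so rows that repeat a pose let the fingers close. It gives the time, the measured TCP pose, the force and the opening at its end, in the units of the state.
- status.state(): the state, without advancing time (a new reading comes with each control period).
- viewer.snapshot(name): name is "scene" or "top" or "wrist"; returns (picture, depth): 420x560x3 uint8, red, green, blue; 420x560 float32, m along the optical axis (not along the pixel's ray), 0 where there is no reading.
- viewer.get_calibration(name): a dict with "fx", "fy", "cx", "cy" (pixels), "camera_from_world" (4x4, takes a point from world to camera coordinates). Camera axes: x right, y up, looking along -z (the intrinsics and any distortion apply to the point x, -y, -z); pixel columns grow to the right and rows downward; lengths in m; the calibration is good to about 2 mm. A picture is of the moment at which its call begins: read the wrist's pose just before it. get_calibration takes no time and is no camera call; for the wrist camera it gives the pose at the moment of the call.
- ticket.close_job(): hands the job in, once; it reports no verdict.
The state is a dict: "t": time; "qpos": joint angles; "dq": joint speeds; "joint_torque": joint torques, N m; "tool_pos": TCP position; "tcp_rot": TCP orientation; "contact_force": force on the tool from outside, world axes, zero at the start; "moment": the same for the moment, N m; "finger_gap": opening from 0.0 (shut) to 1.0 (fully open).
Only numpy, scipy, OpenCV 4.12 (cv2) and the standard library are available. Lean on these libraries where they do the work, as an engineer would, in place of code of your own. Each camera call takes 0.05 s, during which the arm holds its last target.

TASK

Take the wooden forming pin that stands alone in the small block and lower it upright, slowly, through the rings of the step gauge until a ring that is truly too small stops it; let it bear lightly on that ring for half a second, never pressing or bumping the gauge with more than 30 N. Then draw it out and stand it in the rack's well for its size, shown by the wooden disc in front of the well (thick if the second ring from the top stopped it, middle if the third, thin if the fourth), without dropping it. Leave the other two pins and everything else on the table alone.

Things in the scene. Friction and masses are not known exactly. Their poses are not given: they have to be found in the camera images.
- pin_a: one of three turned beech pins, alike but for the shank: round, square-edged foot, 90 mm long, 30, 25 or 20 mm thick (which pin is which is not told: the gauge tells). Above it a collar 33 mm wide, 4 mm high, then the handle, same on all: a plain cylinder 26 mm thick, 94 to 147 mm above the foot; end at 154 mm. About 60 g. Origin: centre of the foot; z up the pin. Stands upright in a well
- pin_b: one of three turned beech pins, alike but for the shank: round, square-edged foot, 90 mm long, 30, 25 or 20 mm thick (which pin is which is not told: the gauge tells). Above it a collar 33 mm wide, 4 mm high, then the handle, same on all: a plain cylinder 26 mm thick, 94 to 147 mm above the foot; end at 154 mm. About 60 g. Origin: centre of the foot; z up the pin. Stands upright in a well
- pin_c: one of three turned beech pins, alike but for the shank: round, square-edged foot, 90 mm long, 30, 25 or 20 mm thick (which pin is which is not told: the gauge tells). Above it a collar 33 mm wide, 4 mm high, then the handle, same on all: a plain cylinder 26 mm thick, 94 to 147 mm above the foot; end at 154 mm. About 60 g. Origin: centre of the foot; z up the pin. Stands upright in a well
- holder_well (a point): centre of the well's floor in the small single beech block (70 x 70 mm, 66 mm high, fixed) in which the pin to be gauged stands; the well is 36 mm wide and 54 mm deep, its floor 12 mm above the table
- waiting_a (a point): centre of one well's floor in the fixed two-well beech block (70 x 136 mm, 66 mm high, wells 66 mm apart along its y) where the two other pins wait, to be left alone
- gauge: step ring gauge's base, bolted down: steel 104 (x) x 136 (y) x 12 mm with two slots along x. A rigid tower of four ring plates (56 x 110 x 8 mm, two columns 88 mm apart along y, cap nuts to 106 mm) is bolted in the slots, its vertical bore axis anywhere from 3 mm on the -x side to 11 mm on the +x side of the base's middle, exact along y: find it by feel. Origin: middle of the base, at the table
- level1 (a point): point at the height of the top face of ring 1 from the top (96 mm above the table), over the middle of the gauge's base: the ring's true centre lies 3 mm to its -x side up to 11 mm to its +x side (gauge's x). Bore 32 mm, 8 mm deep, square-edged. Lets every pin through, the thick one with 1 mm each side; a pin off centre catches on its edge
- level2 (a point): point at the height of the top face of ring 2 from the top (74 mm above the table), over the middle of the gauge's base: the ring's true centre lies 3 mm to its -x side up to 11 mm to its +x side (gauge's x). Bore 27 mm, 8 mm deep, square-edged. Stops the thick pin only; the middle one has 1 mm each side; a pin off centre catches on its edge
- level3 (a point): point at the height of the top face of ring 3 from the top (52 mm above the table), over the middle of the gauge's base: the ring's true centre lies 3 mm to its -x side up to 11 mm to its +x side (gauge's x). Bore 22 mm, 8 mm deep, square-edged. Stops the thick and the middle pin; the thin one has 1 mm each side; a pin off centre catches on its edge
- level4 (a point): point at the height of the top face of ring 4 from the top (30 mm above the table), over the middle of the gauge's base: the ring's true centre lies 3 mm to its -x side up to 11 mm to its +x side (gauge's x). Bore 17 mm, 8 mm deep, square-edged. Stops every pin; a pin off centre catches on its edge
- rack: the rack: fixed beech block 84 mm (x) x 190 mm (y), 66 mm high, three equal wells in a row along y, 58 mm apart, for the thick, middle and thin pin from +y to -y; on the top, 38 mm to the -x side of each well's axis, a dark wooden disc 4 mm thick and as wide as the pin's shank shows its size. Origin: centre of the underside
- well_thick (a point): centre of the floor of the rack's well for the thick pin (30 mm, the one that the gauge's second ring stops); the well is 36 mm wide, 54 mm deep, its floor 12 mm above the table; the disc in front of it is 30 mm wide. Axes as the rack's
- well_middle (a point): centre of the floor of the rack's well for the middle pin (25 mm, the one that the gauge's third ring stops); the well is 36 mm wide, 54 mm deep, its floor 12 mm above the table; the disc in front of it is 25 mm wide. Axes as the rack's
- well_thin (a point): centre of the floor of the rack's well for the thin pin (20 mm, the one that the gauge's fourth (lowest) ring stops); the well is 36 mm wide, 54 mm deep, its floor 12 mm above the table; the disc in front of it is 20 mm wide. Axes as the rack's
- teapot: bystander: red clay teapot, 120 mm wide, 92 mm high, short spout to its +y and stub handle to its +x; loose. Origin: underside
- lid: bystander: red clay teapot lid, 72 mm wide, 40 mm high with its knob; loose. Origin: underside
- knife: bystander: wooden-handled knife lying along its x, 240 mm long, 26 mm wide, 16 mm high; loose. Origin: underside
- stick: bystander: flat wooden modelling tool along its y, 225 mm long, 16 mm wide, 9 mm high; loose. Origin: underside
- rib: bystander: flat wooden throwing rib, 46 x 115 mm, 7 mm thick; loose. Origin: underside
- slip_bowl: bystander: white slip bowl, 116 mm wide, 60 mm high; loose. Origin: underside
Not all that is in view belongs to the job. What is shaped like the pin_b but pink or purple is not meant. Leave any white look-alike of the part that bears holder_well alone.

How it is judged:
By the outcome, as a careful person would: the job done as asked, in the order asked, and still so for the second after the job is handed in, with the robot touching nothing.
It also fails if it takes over 61 s, if anything falls off the work surface, if the arm or the gripper's body presses on something with over 40 N, if the wrist force passes 120 N, or if a joint passes its speed limit or range.

## Working session

There is one attempt and no reset: what is moved stays moved. The work goes in short steps, Python scripts to look and compute and a tool call to move; the robot and the scene stay as the last step left them, time stands still between calls to the robot, and variables do not carry over. Pictures are saved under pics/ and viewed, and the job is handed in when it is done.

Besides the shell and the picture viewer there is one more tool, called after ">>>" by a JSON object that holds its "api" and its "payload", one argument or row to a line. move_arm: Moves the arm, as the interface text tells. Its arguments: {"type":"object","properties":{"increments":{"type":"array"},"grip_force":{"type":"number"}},"required":["increments"]}

```bash
ls; mkdir -p pics; python3 - <<'E'
from bench import status, viewer, ticket
import cv2,numpy as np
print(status.state())
for n in ["scene","top"]:
    p,d=viewer.snapshot(n); c=viewer.get_calibration(n)
    cv2.imwrite(f"pics/{n}0.png",p[:,:,::-1]); np.save(f"pics/{n}0.npy",d); np.save(f"pics/{n}0rgb.npy",p)
    print(n,{k:(np.round(v,4).tolist() if k=="camera_from_world" else v) for k,v in c.items()})
E
```

```text
pics
{'t': 0.0, 'qpos': array([-1.34753739e+00,  3.07578355e-01,  1.50772042e+00, -1.09156381e-06,
        1.32842923e+00, -7.34739124e-02]), 'dq': array([ 0.00040777,  0.00103712, -0.00146942, -0.00085424,  0.00085983,
       -0.00206287]), 'joint_torque': array([ 2.17906432e-03, -4.57537866e+01, -2.51914412e+01,  2.55139594e-04,
        1.33382884e-02,  2.09899025e-05]), 'tool_pos': array([ 0.16803775, -0.54951482,  0.40375987]), 'tcp_rot': array([ 0.56891014, -0.56792591,  0.4211678 , -0.42002274]), 'contact_force': array([-0.57476547, -0.46587456,  0.13489883]), 'moment': array([-0.0553511 , -0.00529387,  0.00689989]), 'finger_gap': 0.9969853433768217}
scene {'fx': 468.0756342032333, 'fy': 468.0756342032333, 'cx': 281.0471777374807, 'cy': 206.5210116274516, 'camera_from_world': [[-0.7456, 0.6664, 0.0085, 0.4129], [-0.5655, -0.6394, 0.5209, 0.2775], [0.3525, 0.3835, 0.8536, -1.2861], [0.0, 0.0, 0.0, 1.0]]}
top {'fx': 404.0140450820081, 'fy': 404.0140450820081, 'cx': 282.0158092596349, 'cy': 210.88965742725466, 'camera_from_world': [[0.0295, -0.9995, -0.0106, 0.0029], [0.9977, 0.0288, 0.062, -0.5538], [-0.0617, -0.0124, 0.998, -1.0339], [0.0, 0.0, 0.0, 1.0]]}
```

View pics/scene0.png

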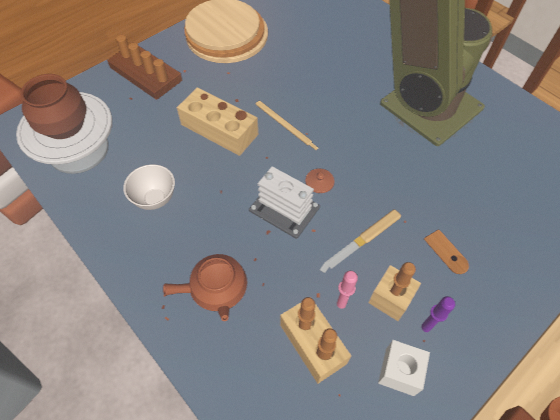

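View pics/top0.png

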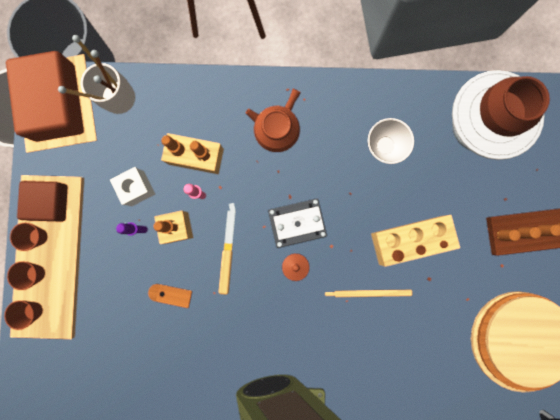

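```bash
python3 - <<'E'
from scipy.spatial.transform import Rotation as R
print(R.from_quat([-0.56792591,0.4211678,-0.42002274,0.56891014]).as_matrix().round(3))
E
```

```text
[[ 0.292 -0.     0.956]
 [-0.956  0.002  0.292]
 [-0.002 -1.     0.   ]]
```

```bash
cat > h.py <<'E'
import numpy as np, cv2
def load(n):
    from bench import viewer
    return np.load(f"pics/{n}0rgb.npy"),np.load(f"pics/{n}0.npy"),viewer.get_calibration(n)
def cloud(d,c):
    v,u=np.mgrid[0:d.shape[0],0:d.shape[1]]
    P=np.stack([(u-c["cx"])/c["fx"]*d,-(v-c["cy"])/c["fy"]*d,-d],-1)
    M=np.linalg.inv(c["camera_from_world"]); return P@M[:3,:3].T+M[:3,3]
def ray(u,v,z,c):
    M=np.linalg.inv(c["camera_from_world"]); r=M[:3,:3]@np.array([(u-c["cx"])/c["fx"],-(v-c["cy"])/c["fy"],-1]); o=M[:3,3]
    return o+r*(z-o[2])/r[2]
def proj(p,c):
    q=c["camera_from_world"]@np.r_[p,1]; return c["cx"]+c["fx"]*q[0]/-q[2], c["cy"]-c["fy"]*q[1]/-q[2]
E
python3 - <<'E'
from h import *
for n in ["top","scene"]:
    p,d,c=load(n); X=cloud(d,c)
    print(n,"table z", [np.round(X[v,u],4).tolist() for u,v in ([(250,180),(350,260),(210,260)] if n=="top" else [(230,180),(250,330),(350,200)])])
    z=X[...,2]
    for (zz,tol,nm) in [(0.066,.006,"blocks"),(0.096,.006,"ring"),(0.154,.008,"pin tops")]:
        m=((abs(z-zz)<tol)&(d>0)).astype(np.uint8)
        k,l,s,ce=cv2.connectedComponentsWithStats(m)
        for i in range(1,k):
            if s[i,4]>25:
                pts=X[l==i]
                r=cv2.minAreaRect((pts[:,:2]*1000).astype(np.float32))
                print(nm,s[i].tolist(),"rect mm",np.round(r[0],1),np.round(r[1],1),round(r[2],1),"z",np.median(pts[:,2]).round(4),"mean",pts.mean(0).round(4))
E
```

```text
top table z [[0.6341, 0.1066, 0.0019], [0.431, -0.1622, 0.0022], [0.4197, 0.2049, -0.0007]]
blocks [62, 54, 8, 35, 74] rect mm [891.  579.5] [89.4  4.1] 12.0 z 0.0662 mean [0.8908 0.5796 0.0662]
blocks [99, 77, 31, 32, 104] rect mm [829.8 444.1] [39.1 95. ] 50.6 z 0.0667 mean [0.8248 0.4382 0.0665]
blocks [90, 78, 5, 17, 38] rect mm [854.  510.7] [ 6.3 39.2] 86.2 z 0.0662 mean [0.8551 0.511  0.0665]
blocks [22, 93, 53, 44, 166] rect mm [752.9 601.1] [ 72.8 161.3] 44.6 z 0.066 mean [0.7603 0.5893 0.066 ]
blocks [255, 94, 45, 56, 427] rect mm [775.3  37.8] [137.7 111.1] 1.7 z 0.0681 mean [0.7668 0.0305 0.0675]
blocks [246, 108, 12, 11, 59] rect mm [796.6 103.9] [28.7 16.1] 64.5 z 0.0647 mean [0.7963 0.1037 0.0649]
blocks [162, 133, 59, 37, 999] rect mm [694.3 251.8] [137.   70.9] 80.5 z 0.0662 mean [0.6894 0.2473 0.0661]
blocks [110, 167, 39, 37, 662] rect mm [604.4 403.6] [71.4 71.5] 29.1 z 0.0662 mean [0.6045 0.4028 0.0661]
blocks [19, 180, 13, 11, 40] rect mm [600.6 662.7] [23.7 30.9] 31.5 z 0.0707 mean [0.6002 0.6643 0.0698]
blocks [17, 181, 44, 40, 294] rect mm [559.7 626.4] [99.5
[... 6106 characters left out ...]
8] 12.3 z 0.1552 mean [0.1732 0.0405 0.1549]
pin tops [27, 97, 59, 36, 346] rect mm [ 803.1 -462.6] [ 61.4 129.3] 84.6 z 0.1541 mean [ 0.8064 -0.4495  0.1541]
pin tops [401, 264, 15, 13, 73] rect mm [510.7 295.8] [13.6 25.1] 13.8 z 0.1576 mean [0.5128 0.2963 0.1562]
pin tops [344, 271, 14, 13, 136] rect mm [592.7 233.2] [22.1 24.2] 45.0 z 0.1527 mean [0.5933 0.2337 0.1523]
pin tops [441, 296, 15, 15, 155] rect mm [498.6 383.6] [23.7 22.7] 82.5 z 0.1526 mean [0.4997 0.3836 0.1521]
pin tops [301, 298, 15, 16, 69] rect mm [693.6 222.1] [17.8 24.7] 13.3 z 0.1569 mean [0.6961 0.2247 0.1556]
pin tops [322, 330, 16, 15, 65] rect mm [703.5 287.5] [18.3 25. ] 30.1 z 0.1573 mean [0.7065 0.2892 0.1558]
```

```bash
python3 - <<'E'
import cv2
a=cv2.imread("pics/top0.png")
cv2.imwrite("pics/topA.png",cv2.resize(a[120:260,100:240],None,fx=4,fy=4,interpolation=cv2.INTER_CUBIC))
cv2.imwrite("pics/topB.png",cv2.resize(a[180:290,260:470],None,fx=3.8,fy=3.8,interpolation=cv2.INTER_CUBIC))
E
```

```text
(no output)
```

View pics/topA.png

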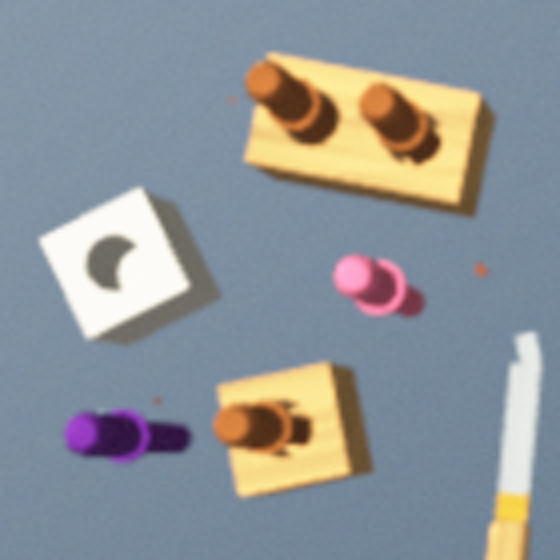

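View pics/topB.png

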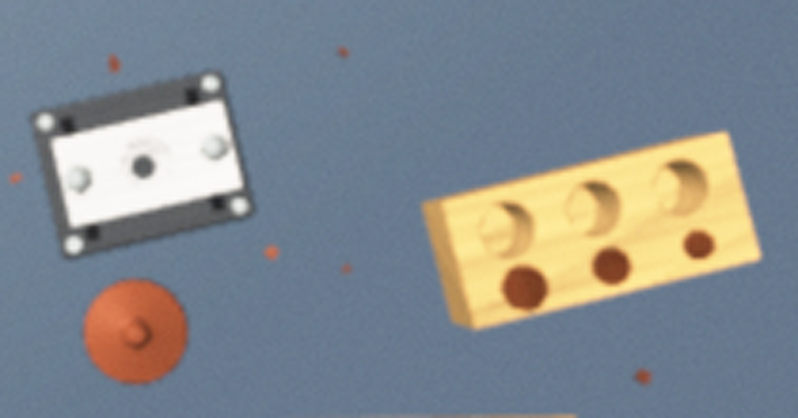

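```bash
python3 - <<'E'
import cv2
a=cv2.imread("pics/scene0.png")
cv2.imwrite("pics/scA.png",cv2.resize(a[250:330,360:440],None,fx=7,fy=7,interpolation=cv2.INTER_CUBIC))
a=cv2.imread("pics/top0.png")
cv2.imwrite("pics/topC.png",cv2.resize(a[200:250,140:200],None,fx=12,fy=12,interpolation=cv2.INTER_CUBIC))
E
python3 - <<'E'
from h import *
p,d,c=load("top"); X=cloud(d,c)
for n,box in [("top",(145,195,210,240)),("scene",(385,420,255,305))]:
    p,d,c=load(n);X=cloud(d,c); u0,u1,v0,v1=box
    s=X[v0:v1,u0:u1]; m=(s[...,2]>.112)&(s[...,2]<.156); 
    q=s[m]
    m2=s[...,2]>.1615; print(n,"top pts",m2.sum(),s[m2].mean(0),s[m2].max(0))
    ys,xs=np.nonzero(m2); print("pix",xs.mean()+u0,ys.mean()+v0, ray(xs.mean()+u0,ys.mean()+v0,.166,c))
    # circle fit r=13
    from scipy.optimize import least_squares
    r=least_squares(lambda t:np.hypot(q[:,0]-t[0],q[:,1]-t[1])-.013,q[:,:2].mean(0),loss="soft_l1",f_scale=.001)
    print(n,len(q),"handle axis",r.x, np.std(r.fun), q.mean(0))
E
```

```text
top top pts 86 [0.50323021 0.27825497 0.20760481] [0.51386377 0.30291413 1.06626962]
pix 159.45348837209303 225.59302325581396 [0.50349507 0.29005184 0.166     ]
top 61 handle axis [0.50392517 0.29329131] 0.0003557007848517963 [0.50306123 0.28316992 0.13536914]
scene top pts 118 [0.52642723 0.29982151 0.20490141] [0.91820863 0.39557649 0.94978649]
pix 408.95762711864404 268.3898305084746 [0.50802753 0.29597657 0.166     ]
scene 148 handle axis [0.50363013 0.29408078] 0.000513105060585215 [0.51367571 0.29662035 0.13521665]
```

View pics/scA.png

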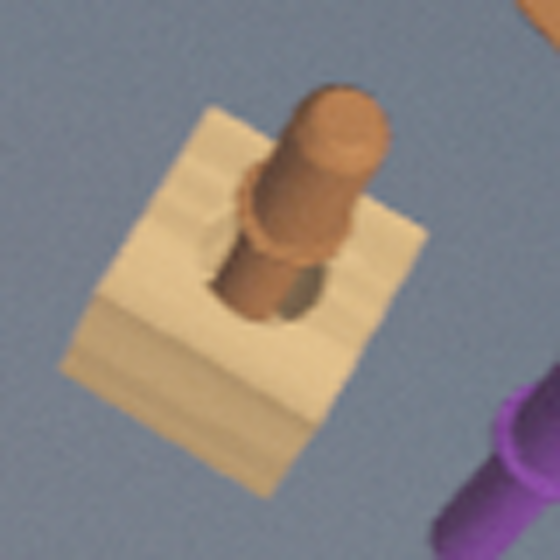

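View pics/topC.png

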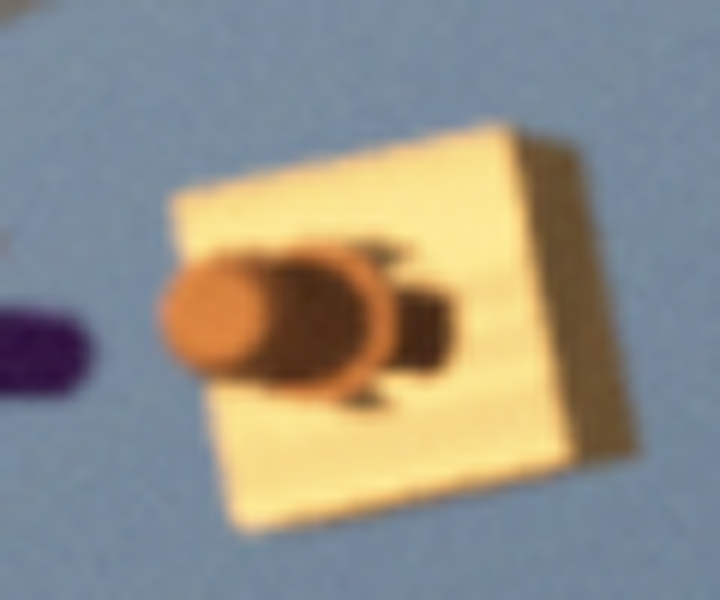

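```bash
cat >> h.py <<'E'
from scipy.spatial.transform import Rotation as Rr
def Rt(s):
    w,x,y,z=s["tcp_rot"]; return Rr.from_quat([x,y,z,w]).as_matrix()
def trav(s,dw): return np.round(Rt(s).T@np.asarray(dw)*1000,1)
def show():
    from bench import status
    s=status.state(); R=Rt(s)
    print("t %.2f"%s["t"],"pos",s["tool_pos"].round(4),"F",s["contact_force"].round(2),"M",s["moment"].round(3),"gap",round(s["finger_gap"],3))
    print("xaxis ang",np.degrees(np.arctan2(R[1,0],R[0,0])).round(2),"y axis",R[:,1].round(4),"q",s["qpos"].round(3)); return s
E
python3 - <<'E'
from h import *
from bench import viewer
s=show()
c=viewer.get_calibration("wrist"); M=np.linalg.inv(c["camera_from_world"]); R=Rt(s)
print("cam in tool",(R.T@(M[:3,3]-s["tool_pos"])).round(4),"look",(R.T@-M[:3,2]).round(3),"imgright",(R.T@M[:3,0]).round(3),c["fx"])
print("to wp1",trav(s,[0.50-.168,-0.15+.5495,0]),"to hover pin",trav(s,[0.5038-.168,0.2937+.5495,0.345-.4038]))
E
```

```text
t 0.10 pos [ 0.1681 -0.5496  0.4039] F [-0.2   0.09  0.02] M [-0.018  0.003  0.035] gap 1.0
xaxis ang -73.0 y axis [-4.0e-04  1.8e-03 -1.0e+00] q [-1.348  0.308  1.508  0.     1.328 -0.074]
cam in tool [-0.0004  0.0297  0.0838] look [ 0.001  0.945 -0.328] imgright [ 1.    -0.     0.001] 357.91903507066036
to wp1 [-284.9    0.6  434.3] to hover pin [-708.    60.2  567.7]
```

>>> {"api": "move_arm", "payload": {
  "increments": [
    {"travel":[-26,0,40],"twist":[0,-0.14,0],"gripper":0.3},
    {"travel":[-52,0,80],"twist":[0,-0.28,0],"gripper":0.3},
    {"travel":[-78,0,119],"twist":[0,-0.42,0],"gripper":0.3},
    {"travel":[-104,0,159],"twist":[0,-0.56,0],"gripper":0.3},
    {"travel":[-130,0,199],"twist":[0,-0.7,0],"gripper":0.3},
    {"travel":[-156,0,238],"twist":[0,-0.84,0],"gripper":0.3},
    {"travel":[-182,0,278],"twist":[0,-0.98,0],"gripper":0.3},
    {"travel":[-208,0,318],"twist":[0,-1.12,0],"gripper":0.3},
    {"travel":[-234,0,357],"twist":[0,-1.26,0],"gripper":0.3},
    {"travel":[-260,0,397],"twist":[0,-1.4,0],"gripper":0.3},
    {"travel":[-285,0,434],"twist":[0,-1.536,0],"gripper":0.3},
    {"travel":[-285,0,434],"twist":[0,-1.536,0],"gripper":0.3}
  ]
}}

```text
t: 1.3
tool_pos: [0.5026, -0.1465, 0.4044]
tcp_rot: [0.701, -0.7, -0.096, 0.095]
contact_force: [0.4, -1.0, -0.2]
finger_gap: 0.702
```

```bash
python3 - <<'E'
from h import *
s=show()
print("to hover pin",trav(s,np.array([0.5038,0.2937,0.365])-s["tool_pos"]))
print("over gauge",trav(s,np.array([0.5227,-0.022,s["tool_pos"][2]])-s["tool_pos"]))
E
```

```text
t 1.30 pos [ 0.5026 -0.1465  0.4044] F [ 0.41 -1.01 -0.25] M [-0.021 -0.014  0.016] gap 0.702
xaxis ang 15.47 y axis [ 0.0016  0.0021 -1.    ] q [-0.365  0.235  1.612  0.003  1.294 -0.636]
to hover pin [118.6  40.3 423.8]
over gauge [ 52.6   0.3 114.6]
```

>>> {"api": "move_arm", "payload": {
  "increments": [
    {"travel":[18,0,39],"twist":[0,0,0],"gripper":0.3},
    {"travel":[35,0,77],"twist":[0,0,0],"gripper":0.3},
    {"travel":[52,0,115],"twist":[0,0,0],"gripper":0.3},
    {"travel":[52,0,115],"twist":[0,0,0],"gripper":0.3},
    {"travel":[52,0,115],"twist":[0,0,0],"gripper":0.3},
    {"travel":[52,0,115],"twist":[0,0,0],"gripper":0.3}
  ]
}}

```text
t: 1.9
tool_pos: [0.5199, -0.0268, 0.4045]
tcp_rot: [-0.701, 0.701, 0.092, -0.092]
contact_force: [0.8, 0.6, -0.5]
finger_gap: 0.701
```

```bash
python3 - <<'E'
from h import *
from bench import viewer
s=show()
c=viewer.get_calibration("wrist"); p,d=viewer.snapshot("wrist")
np.savez("pics/w1.npz",p=p,d=d,M=c["camera_from_world"],**{k:c[k] for k in("fx","fy","cx","cy")})
cv2.imwrite("pics/w1.png",p[:,:,::-1])
X=cloud(d,c)
for zz in (.096,.066,.012):
  m=((abs(X[...,2]-zz)<.004)&(d>0)).astype(np.uint8); k,l,st,_=cv2.connectedComponentsWithStats(m)
  for i in range(1,k):
    if st[i,4]>300:
        q=X[l==i]; r=cv2.minAreaRect((q[:,:2]*1000).astype(np.float32)); print(zz,st[i].tolist(),np.round(r[0],1),np.round(r[1],1),round(r[2],1),np.median(q[:,2]))
print(proj([.5227,-.022,.096],c))
E
```

```text
t 1.90 pos [ 0.5199 -0.0268  0.4045] F [ 0.79  0.6  -0.45] M [-0.005 -0.016 -0.041] gap 0.701
xaxis ang 14.95 y axis [-7.e-04 -7.e-04 -1.e+00] q [-1.320e-01  2.310e-01  1.617e+00 -1.000e-03  1.294e+00 -3.930e-01]
0.096 [246, 122, 75, 132, 7323] [521.  -21.2] [ 56.1 110. ] 14.8 0.09713600073916528
0.096 [540, 167, 20, 65, 302] [736.6  26.7] [15.3 56.7] 29.4 0.09281571047094536
0.066 [494, 123, 66, 121, 1392] [735.5  26.8] [ 54.6 110.9] 27.5 0.06726822209018224
0.066 [196, 347, 26, 64, 1034] [ 501.7 -256.7] [24.5 83.6] 15.4 0.06719618348509401
0.012 [232, 100, 106, 130, 4526] [523.1 -20.1] [104.  134.7] 14.8 0.013020181257445279
0.012 [86, 213, 21, 125, 1648] [ 346.9 -202.9] [ 16.3 165.8] 2.7 0.010207768422568458
(np.float64(284.2880377476485), np.float64(192.9439860851935))
```

View pics/w1.png

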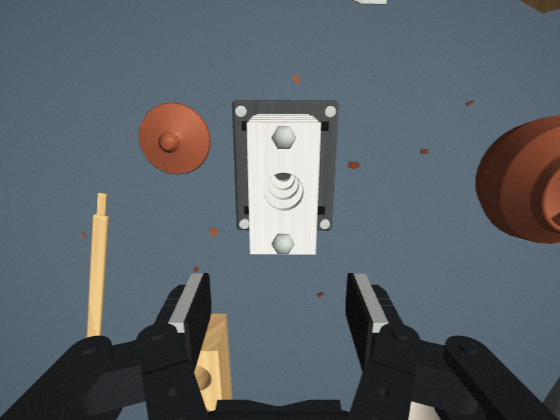

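```bash
python3 - <<'E'
from h import *
s=show()
print("to hover pin",trav(s,np.array([0.5038,0.2937,0.365])-s["tool_pos"]))
E
```

```text
t 1.95 pos [ 0.52   -0.0271  0.4045] F [-0.1   0.02 -0.08] M [-0.017  0.034  0.051] gap 0.697
xaxis ang 14.91 y axis [-6.e-04 -6.e-04 -1.e+00] q [-1.330e-01  2.310e-01  1.617e+00 -1.000e-03  1.294e+00 -3.930e-01]
to hover pin [ 67.   39.4 314.2]
```

>>> {"api": "move_arm", "payload": {
  "increments": [
    {"travel":[9,0,40],"twist":[0,0,0],"gripper":0.3},
    {"travel":[18,0,85],"twist":[0,0,0],"gripper":0.3},
    {"travel":[28,0,130],"twist":[0,0,0],"gripper":0.3},
    {"travel":[38,0,175],"twist":[0,0,0],"gripper":0.3},
    {"travel":[47,0,220],"twist":[0,0,0],"gripper":0.3},
    {"travel":[57,10,265],"twist":[0,0,0],"gripper":0.3},
    {"travel":[64,25,300],"twist":[0,0,0],"gripper":0.3},
    {"travel":[67,38,314],"twist":[0,0,0],"gripper":0.3},
    {"travel":[67,38,314],"twist":[0,0,0],"gripper":0.3},
    {"travel":[67,38,314],"twist":[0,0,0],"gripper":0.3},
    {"travel":[67,38,314],"twist":[0,0,0],"gripper":0.3}
  ]
}}

```text
t: 3.05
tool_pos: [0.5043, 0.293, 0.3673]
tcp_rot: [-0.701, 0.701, 0.092, -0.091]
contact_force: [0.2, -0.2, 1.1]
finger_gap: 0.699
```

```bash
cat > w.py <<'E'
from h import *
from bench import viewer
import sys
def wrist(nm):
    s=show()
    c=viewer.get_calibration("wrist"); p,d=viewer.snapshot("wrist")
    cv2.imwrite(f"pics/{nm}.png",p[:,:,::-1]); np.savez(f"pics/{nm}.npz",p=p,d=d)
    return s,p,d,c
E
python3 - <<'E'
from w import *
s,p,d,c=wrist("w2"); X=cloud(d,c)
print(proj([.5038,.2937,.166],c))
m=(abs(X[...,0]-.5038)<.03)&(abs(X[...,1]-.2937)<.03)&(X[...,2]>.115)&(X[...,2]<.155)
q=X[m]
from scipy.optimize import least_squares
r=least_squares(lambda t:np.hypot(q[:,0]-t[0],q[:,1]-t[1])-.013,q[:,:2].mean(0),loss="soft_l1",f_scale=.001)
print(len(q),r.x,np.std(r.fun))
print("down",trav(s,np.array([0.5038,0.2937,0.289])-s["tool_pos"]))
E
```

```text
t 3.05 pos [0.5043 0.293  0.3673] F [ 0.18 -0.21  1.09] M [ 0.043  0.033 -0.023] gap 0.699
xaxis ang 14.89 y axis [ 7.e-04 -6.e-04 -1.e+00] q [ 4.540e-01  3.480e-01  1.543e+00 -1.000e-03  1.250e+00  1.950e-01]
(np.float64(278.8442606654704), np.float64(255.03680723669066))
868 [0.50265284 0.29413056] 0.00022388627669911497
down [-0.3 78.3  0.9]
```

View pics/w2.png

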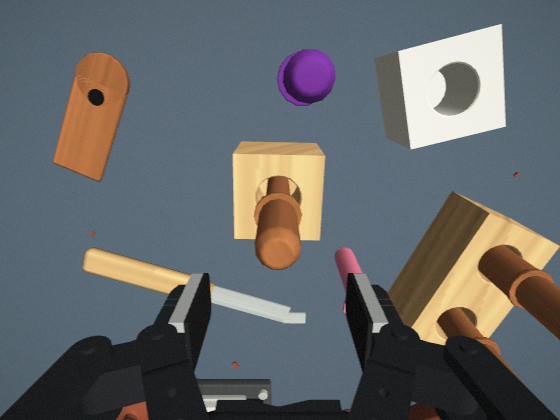

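>>> {"api": "move_arm", "payload": {
  "increments": [
    {"travel":[-1,20,1],"twist":[0,0,0],"gripper":0.3},
    {"travel":[-1,45,1],"twist":[0,0,0],"gripper":0.3},
    {"travel":[-1,65,1],"twist":[0,0,0],"gripper":0.3},
    {"travel":[-1,78,1],"twist":[0,0,0],"gripper":0.3},
    {"travel":[-1,78,1],"twist":[0,0,0],"gripper":0.3},
    {"travel":[-1,78,1],"twist":[0,0,0],"gripper":0.3}
  ]
}}

```text
t: 3.7
tool_pos: [0.5029, 0.2951, 0.2894]
tcp_rot: [0.701, -0.701, -0.092, 0.092]
contact_force: [0.4, -0.1, -0.1]
finger_gap: 0.696
```

```bash
python3 - <<'E'
from w import *
s,p,d,c=wrist("w3")
E
```

```text
t 3.70 pos [0.5029 0.2951 0.2894] F [ 0.37 -0.1  -0.15] M [-0.081 -0.036  0.036] gap 0.696
xaxis ang 14.97 y axis [ 8.e-04  3.e-04 -1.e+00] q [ 0.458  0.425  1.641 -0.     1.075  0.197]
```

View pics/w3.png

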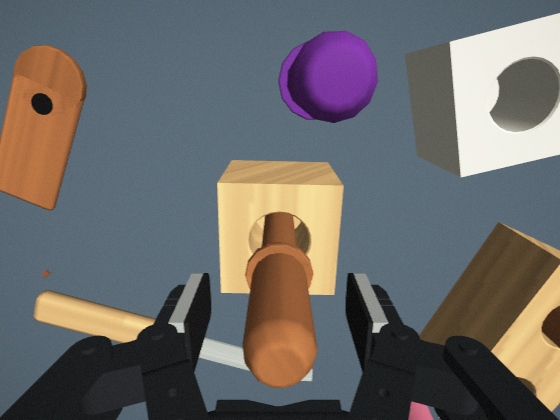

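>>> {"api": "move_arm", "payload": {
  "increments": [
    {"travel":[0,0,-1],"twist":[0,0,0],"gripper":0.6},
    {"travel":[0,0,-1],"twist":[0,0,0],"gripper":0.65},
    {"travel":[0,0,-1],"twist":[0,0,0],"gripper":0.7},
    {"travel":[0,0,-1],"twist":[0,0,0],"gripper":0.8},
    {"travel":[0,0,-1],"twist":[0,0,0],"gripper":1.0},
    {"travel":[0,0,-1],"twist":[0,0,0],"gripper":1.0},
    {"travel":[0,0,-1],"twist":[0,0,0],"gripper":1.0},
    {"travel":[0,0,-1],"twist":[0,0,0],"gripper":1.0}
  ],
  "grip_force": 40
}}

```text
t: 4.55
tool_pos: [0.503, 0.2947, 0.2897]
tcp_rot: [0.701, -0.701, -0.093, 0.092]
contact_force: [0.6, -0.3, 6.2]
finger_gap: 0.299
```

```bash
python3 - <<'E'
from w import *
s,p,d,c=wrist("w4")
E
```

```text
t 4.55 pos [0.503  0.2947 0.2897] F [ 0.61 -0.34  6.23] M [-0.095  0.009 -0.002] gap 0.299
xaxis ang 15.02 y axis [ 1.8e-03  8.0e-04 -1.0e+00] q [ 0.458  0.424  1.641 -0.     1.074  0.195]
```

View pics/w4.png

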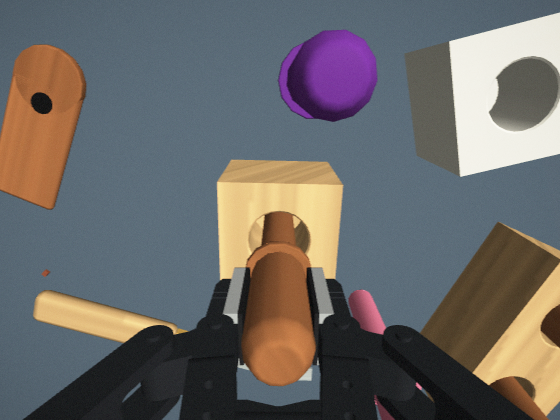

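>>> {"api": "move_arm", "payload": {
  "increments": [
    {"travel":[0,-8,0],"twist":[0,0,0],"gripper":1.0},
    {"travel":[0,-25,0],"twist":[0,0,0],"gripper":1.0},
    {"travel":[0,-50,0],"twist":[0,0,0],"gripper":1.0},
    {"travel":[0,-80,0],"twist":[0,0,0],"gripper":1.0},
    {"travel":[0,-108,0],"twist":[0,0,0],"gripper":1.0},
    {"travel":[0,-125,0],"twist":[0,0,0],"gripper":1.0},
    {"travel":[0,-125,0],"twist":[0,0,0],"gripper":1.0},
    {"travel":[0,-125,0],"twist":[0,0,0],"gripper":1.0}
  ]
}}

```text
t: 5.4
tool_pos: [0.5023, 0.2944, 0.4134]
tcp_rot: [-0.701, 0.701, 0.092, -0.093]
contact_force: [-0.8, 0.4, -0.7]
finger_gap: 0.295
```

```bash
python3 - <<'E'
from w import *
s,p,d,c=wrist("w5")
print("to gauge",trav(s,np.array([0.503+.0187,0.2947-.3155,0.418])-s["tool_pos"]))
E
```

```text
t 5.40 pos [0.5023 0.2944 0.4134] F [-0.77  0.35 -0.69] M [-0.004  0.029 -0.024] gap 0.295
xaxis ang 15.01 y axis [-4.e-04 -2.e-04 -1.e+00] q [0.458 0.311 1.478 0.    1.354 0.195]
to gauge [ -62.9   -4.6 -309.4]
```

View pics/w5.png

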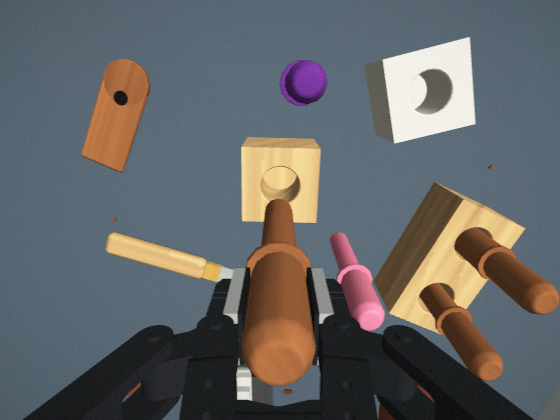

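>>> {"api": "move_arm", "payload": {
  "increments": [
    {"travel":[-4,-3,-20],"twist":[0,0,0],"gripper":1.0},
    {"travel":[-13,-5,-60],"twist":[0,0,0],"gripper":1.0},
    {"travel":[-22,-5,-105],"twist":[0,0,0],"gripper":1.0},
    {"travel":[-31,-5,-150],"twist":[0,0,0],"gripper":1.0},
    {"travel":[-40,-5,-195],"twist":[0,0,0],"gripper":1.0},
    {"travel":[-49,-5,-240],"twist":[0,0,0],"gripper":1.0},
    {"travel":[-57,-5,-280],"twist":[0,0,0],"gripper":1.0},
    {"travel":[-61,-5,-300],"twist":[0,0,0],"gripper":1.0},
    {"travel":[-63,-5,-309],"twist":[0,0,0],"gripper":1.0},
    {"travel":[-63,-5,-309],"twist":[0,0,0],"gripper":1.0},
    {"travel":[-63,-5,-309],"twist":[0,0,0],"gripper":1.0},
    {"travel":[-63,-5,-309],"twist":[0,0,0],"gripper":1.0}
  ]
}}

```text
t: 6.65
tool_pos: [0.5217, -0.019, 0.4183]
tcp_rot: [0.701, -0.701, -0.093, 0.093]
contact_force: [-0.4, -0.0, -0.7]
finger_gap: 0.294
```

```bash
python3 - <<'E'
from w import *
from bench import viewer
s,p,d,c=wrist("w6")
a=cv2.imread("pics/w6.png"); cv2.imwrite("pics/w6c.png",cv2.resize(a[80:300,200:370],None,fx=3,fy=2.7,interpolation=cv2.INTER_CUBIC))
cl=cloud(d,c)
for n in("top","scene"):
    p,d=viewer.snapshot(n); cc=viewer.get_calibration(n)
    cv2.imwrite(f"pics/{n}6.png",p[:,:,::-1]); np.save(f"pics/{n}6.npy",d)
    X=cloud(d,cc)
    m=(abs(X[...,0]-.522)<.025)&(abs(X[...,1]+.0217)<.025)&(X[...,2]>.145)&(X[...,2]<.223)
    q=X[m]; print(n,len(q), q.mean(0) if len(q) else "")
from scipy.optimize import least_squares
show()
E
```

```text
t 6.65 pos [ 0.5217 -0.019   0.4183] F [-0.38 -0.04 -0.67] M [ 0.038  0.048 -0.023] gap 0.294
xaxis ang 15.1 y axis [-8.e-04  7.e-04 -1.e+00] q [-1.180e-01  2.220e-01  1.592e+00  1.000e-03  1.328e+00 -3.810e-01]
top 0 
scene 215 [ 0.52702978 -0.0137759   0.1848712 ]
t 6.80 pos [ 0.5218 -0.0192  0.4187] F [-0.11  0.54 -0.45] M [-0.032 -0.023  0.033] gap 0.295
xaxis ang 15.11 y axis [-1.e-04  3.e-04 -1.e+00] q [-0.118  0.222  1.592  0.     1.328 -0.381]
```

View pics/w6.png

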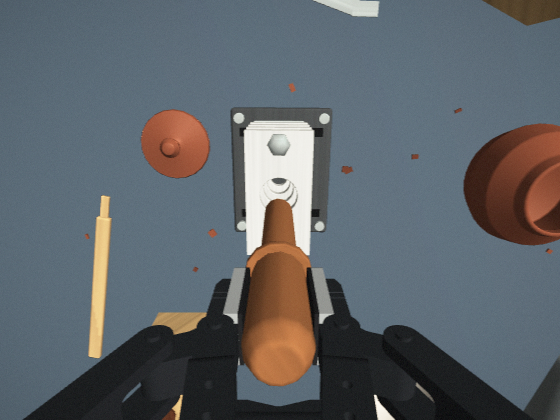

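View pics/scene6.png

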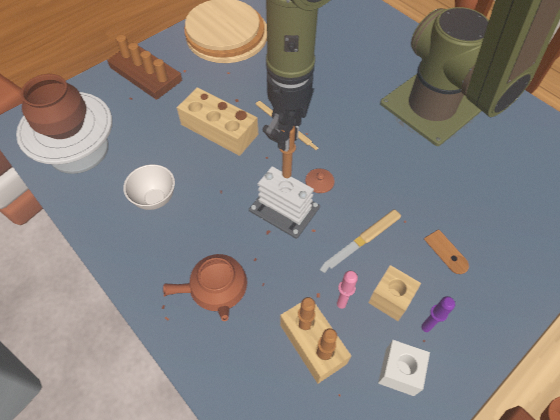

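View pics/top6.png

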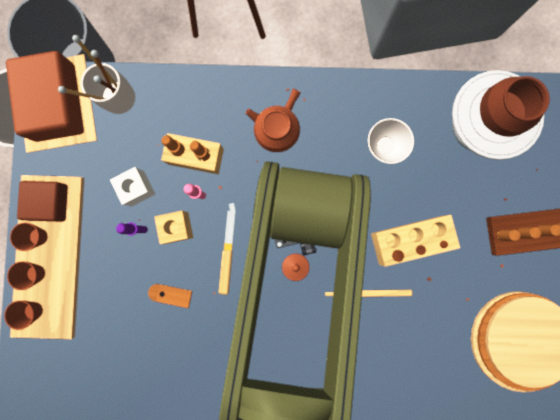

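```bash
cat > fit.py <<'E'
from h import *
from scipy.optimize import least_squares
def axis(X,lo,hi,cx,cy,rad=None,w=.03):
    m=(abs(X[...,0]-cx)<w)&(abs(X[...,1]-cy)<w)&(X[...,2]>lo)&(X[...,2]<hi)
    q=X[m]
    if rad: r=least_squares(lambda t:np.hypot(q[:,0]-t[0],q[:,1]-t[1])-rad,q[:,:2].mean(0),loss="soft_l1",f_scale=.001)
    else: r=least_squares(lambda t:np.hypot(q[:,0]-t[0],q[:,1]-t[1])-t[2],[*q[:,:2].mean(0),.012],loss="soft_l1",f_scale=.001)
    return len(q),r.x.round(4),np.std(r.fun).round(5)
E
python3 - <<'E'
from fit import *
from bench import viewer
c=viewer.get_calibration("wrist"); d=np.load("pics/w6.npz")["d"]; X=cloud(d,c)
x0,y0=.5218,-.0192
foot=.4187-.2777; print("foot",foot)
print("wrist shank",axis(X,foot+.005,foot+.085,x0,y0,None,.022),"handle",axis(X,foot+.1,foot+.145,x0,y0,.013,.022))
for rr in(.010,.0125,.015): print(rr,axis(X,foot+.005,foot+.085,x0,y0,rr,.022))
m=(abs(X[...,2]-.0965)<.004).astype(np.uint8); k,l,st,_=cv2.connectedComponentsWithStats(m); i=1+st[1:,4].argmax()
q=X[l==i]; r=cv2.minAreaRect((q[:,:2]*1000).astype(np.float32)); print("plate wrist",r)
c=viewer.get_calibration("scene"); d=np.load("pics/scene6.npy"); X=cloud(d,c)
print("scene shank",axis(X,foot+.005,foot+.085,x0,y0,None,.022))
for rr in(.010,.0125,.015): print(rr,axis(X,foot+.005,foot+.085,x0,y0,rr,.022))
m=(abs(X[...,2]-.096)<.004).astype(np.uint8); k,l,st,_=cv2.connectedComponentsWithStats(m)
for i in range(1,k):
    if st[i,4]>300:
        q=X[l==i]; r=cv2.minAreaRect((q[:,:2]*1000).astype(np.float32)); print("plate scene",r)
E
```

```text
foot 0.14100000000000001
wrist shank (1196, array([ 0.5208, -0.0195,  0.0098]), np.float64(0.00022)) handle (6514, array([ 0.5214, -0.0189]), np.float64(0.00382))
0.01 (1196, array([ 0.5209, -0.0198]), np.float64(0.00023))
0.0125 (1196, array([ 0.5215, -0.0225]), np.float64(0.00056))
0.015 (1196, array([ 0.5222, -0.0251]), np.float64(0.00085))
plate wrist ((521.2289428710938, -21.59679412841797), (56.127777099609375, 110.20103454589844), 14.76126480102539)
scene shank (214, array([ 0.5219, -0.0196,  0.0097]), np.float64(0.00079))
0.01 (214, array([ 0.5217, -0.0199]), np.float64(0.0008))
0.0125 (214, array([ 0.5199, -0.0222]), np.float64(0.00097))
0.015 (214, array([ 0.5182, -0.0243]), np.float64(0.00117))
plate scene ((801.4961547851562, -484.1208801269531), (191.44078063964844, 217.4529266357422), 82.62967681884766)
plate scene ((522.5437622070312, -21.225440979003906), (59.33308410644531, 111.80596160888672), 15.04849910736084)
```

```bash
python3 - <<'E'
from h import *
s=show()
print(trav(s,np.array([0.5224,-0.0208,0.380])-s["tool_pos"]))
E
```

```text
t 6.80 pos [ 0.5218 -0.0192  0.4187] F [-0.11  0.54 -0.45] M [-0.032 -0.023  0.033] gap 0.295
xaxis ang 15.11 y axis [-1.e-04  3.e-04 -1.e+00] q [-0.118  0.222  1.592  0.     1.328 -0.381]
[ 0.1 38.7 -1.7]
```

>>> {"api": "move_arm", "payload": {
  "increments": [
    {"travel":[0,6,-0.8],"twist":[0,0,0],"gripper":1.0},
    {"travel":[0,14,-1.6],"twist":[0,0,0],"gripper":1.0},
    {"travel":[0,22,-1.6],"twist":[0,0,0],"gripper":1.0},
    {"travel":[0,29,-1.6],"twist":[0,0,0],"gripper":1.0},
    {"travel":[0,34,-1.6],"twist":[0,0,0],"gripper":1.0},
    {"travel":[0,37,-1.6],"twist":[0,0,0],"gripper":1.0},
    {"travel":[0,39,-1.6],"twist":[0,0,0],"gripper":1.0},
    {"travel":[0,39,-1.6],"twist":[0,0,0],"gripper":1.0}
  ]
}}

```text
t: 7.6
tool_pos: [0.5223, -0.0218, 0.3795]
tcp_rot: [0.701, -0.701, -0.092, 0.092]
contact_force: [-0.1, -0.3, -1.0]
finger_gap: 0.292
```

```bash
python3 - <<'E'
from w import *
from fit import *
s,p,d,c=wrist("w7"); X=cloud(d,c)
x0,y0,z0=s["tool_pos"]; foot=z0-.2777; print("foot",foot)
print(axis(X,foot+.005,foot+.085,x0,y0,.010,.022))
m=(abs(X[...,2]-.0965)<.004).astype(np.uint8); k,l,st,_=cv2.connectedComponentsWithStats(m); i=1+st[1:,4].argmax()
q=X[l==i]; r=cv2.minAreaRect((q[:,:2]*1000).astype(np.float32)); print("plate wrist",r)
a=cv2.imread("pics/w7.png"); cv2.imwrite("pics/w7c.png",cv2.resize(a[80:260,200:370],None,fx=3.4,fy=3.3,interpolation=cv2.INTER_CUBIC))
E
```

```text
t 7.60 pos [ 0.5223 -0.0218  0.3795] F [-0.13 -0.26 -1.01] M [-0.013 -0.023 -0.042] gap 0.292
xaxis ang 15.01 y axis [-3.e-04  1.e-04 -1.e+00] q [-0.123  0.256  1.65   0.     1.235 -0.385]
foot 0.10179943244942474
(1196, array([ 0.5213, -0.0225]), np.float64(0.00022))
plate wrist ((520.2626953125, -18.500682830810547), (56.15406799316406, 104.70538330078125), 14.778948783874512)
```

View pics/w7c.png

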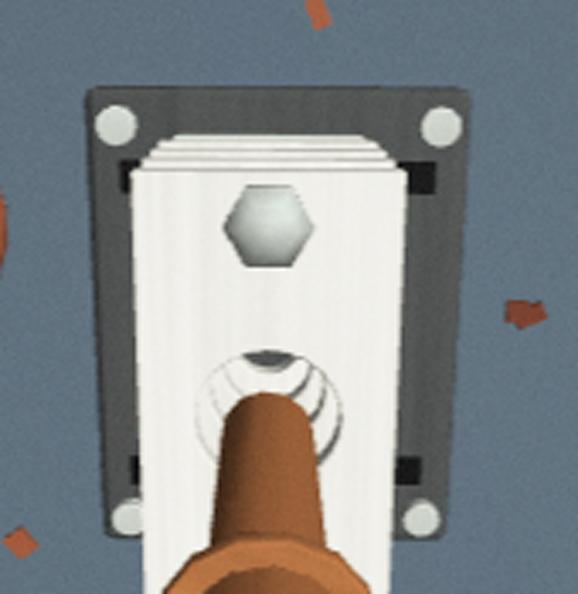

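>>> {"api": "move_arm", "payload": {
  "increments": [
    {"travel":[0.3,0,1.2],"twist":[0,0,0],"gripper":1.0},
    {"travel":[0.3,3,1.2],"twist":[0,0,0],"gripper":1.0},
    {"travel":[0.3,6,1.2],"twist":[0,0,0],"gripper":1.0},
    {"travel":[0.3,9,1.2],"twist":[0,0,0],"gripper":1.0},
    {"travel":[0.3,12,1.2],"twist":[0,0,0],"gripper":1.0},
    {"travel":[0.3,15,1.2],"twist":[0,0,0],"gripper":1.0},
    {"travel":[0.3,18,1.2],"twist":[0,0,0],"gripper":1.0},
    {"travel":[0.3,21,1.2],"twist":[0,0,0],"gripper":1.0},
    {"travel":[0.3,23,1.2],"twist":[0,0,0],"gripper":1.0},
    {"travel":[0.3,23,1.2],"twist":[0,0,0],"gripper":1.0}
  ]
}}

```text
t: 8.65
tool_pos: [0.5221, -0.0205, 0.3563]
tcp_rot: [0.701, -0.701, -0.092, 0.093]
contact_force: [-0.1, 0.4, -0.6]
finger_gap: 0.292
```

```bash
python3 - <<'E'
from w import *
from fit import *
s,p,d,c=wrist("w8"); X=cloud(d,c)
x0,y0,z0=s["tool_pos"]; foot=z0-.2777; print("foot",foot)
print(axis(X,.105,foot+.085,x0,y0,.010,.022))
m=(abs(X[...,2]-.0965)<.004).astype(np.uint8); k,l,st,_=cv2.connectedComponentsWithStats(m); i=1+st[1:,4].argmax()
q=X[l==i]; r=cv2.minAreaRect((q[:,:2]*1000).astype(np.float32)); L=max(r[1]); o=(110-L)/2
print("plate wrist",r, "ctr",r[0][0]+o*np.sin(np.radians(15)),r[0][1]-o*np.cos(np.radians(15)))
E
```

```text
t 8.65 pos [ 0.5221 -0.0205  0.3563] F [-0.14  0.42 -0.55] M [ 0.006 -0.005  0.005] gap 0.292
xaxis ang 15.01 y axis [-8.e-04  1.e-04 -1.e+00] q [-0.12   0.278  1.684  0.     1.181 -0.382]
foot 0.07862063800305302
(933, array([ 0.5211, -0.0212]), np.float64(0.00023))
plate wrist ((518.661376953125, -11.969993591308594), (56.17906951904297, 91.18013000488281), 14.837990760803223) ctr 521.0968473436699 -21.0592928291518
```

>>> {"api": "move_arm", "payload": {
  "increments": [
    {"travel":[0,2,0],"twist":[0,0,0],"gripper":1.0},
    {"travel":[0,4,0],"twist":[0,0,0],"gripper":1.0},
    {"travel":[0,6,0],"twist":[0,0,0],"gripper":1.0},
    {"travel":[0,8.5,0],"twist":[0,0,0],"gripper":1.0},
    {"travel":[0,11,0],"twist":[0,0,0],"gripper":1.0},
    {"travel":[0,13.5,0],"twist":[0,0,0],"gripper":1.0},
    {"travel":[0,16,0],"twist":[0,0,0],"gripper":1.0},
    {"travel":[0,18.5,0],"twist":[0,0,0],"gripper":1.0},
    {"travel":[0,21,0],"twist":[0,0,0],"gripper":1.0},
    {"travel":[0,21,0],"twist":[0,0,0],"gripper":1.0}
  ]
}}

```text
t: 9.7
tool_pos: [0.5221, -0.0206, 0.3353]
tcp_rot: [0.701, -0.701, -0.092, 0.093]
contact_force: [-0.8, 0.7, -0.5]
finger_gap: 0.295
```

```bash
cat > chk.py <<'E'
from w import *
from fit import *
s,p,d,c=wrist(sys.argv[1]); X=cloud(d,c)
x0,y0,z0=s["tool_pos"]; foot=z0-.2777; print("foot",foot)
n,a,_=axis(X,.105,foot+.085,x0,y0,.010,.022)
m=(abs(X[...,2]-.0965)<.004).astype(np.uint8); k,l,st,_=cv2.connectedComponentsWithStats(m); i=1+st[1:,4].argmax()
q=X[l==i]; r=cv2.minAreaRect((q[:,:2]*1000).astype(np.float32)); L=max(r[1]); o=(110-L)/2
print(n,a,"ctr",r[0][0]+o*np.sin(np.radians(15)),r[0][1]-o*np.cos(np.radians(15)))
E
python3 chk.py w9
```

```text
t 9.70 pos [ 0.5221 -0.0206  0.3353] F [-0.77  0.68 -0.52] M [-0.011  0.027  0.029] gap 0.295
xaxis ang 15.01 y axis [-9.e-04  1.e-04 -1.e+00] q [-0.12   0.3    1.712  0.     1.13  -0.382]
foot 0.05755702740416441
602 [ 0.521  -0.0212] ctr 521.1269822221902 -20.982880600971207
```

>>> {"api": "move_arm", "payload": {
  "increments": [
    {"travel":[0,1,0],"twist":[0,0,0],"gripper":1.0},
    {"travel":[0,2,0],"twist":[0,0,0],"gripper":1.0},
    {"travel":[0,3,0],"twist":[0,0,0],"gripper":1.0},
    {"travel":[0,4,0],"twist":[0,0,0],"gripper":1.0},
    {"travel":[0,5,0],"twist":[0,0,0],"gripper":1.0},
    {"travel":[0,5.6,0],"twist":[0,0,0],"gripper":1.0},
    {"travel":[0,6.2,0],"twist":[0,0,0],"gripper":1.0},
    {"travel":[0,6.2,0],"twist":[0,0,0],"gripper":1.0}
  ]
}}

```text
t: 10.55
tool_pos: [0.5222, -0.0206, 0.3294]
tcp_rot: [0.701, -0.701, -0.092, 0.092]
contact_force: [0.4, 0.3, -0.4]
finger_gap: 0.289
```

```bash
python3 -c "
from h import *
s=show();print(s['tool_pos'][2]-.2777)"
```

```text
t 10.55 pos [ 0.5222 -0.0206  0.3294] F [ 0.43  0.28 -0.44] M [-0.008 -0.011 -0.065] gap 0.289
xaxis ang 15.01 y axis [-2.e-04  0.e+00 -1.e+00] q [-0.12   0.306  1.72   0.     1.115 -0.382]
0.05173185835017208
```

>>> {"api": "move_arm", "payload": {
  "increments": [
    {"travel":[0,0.5,0],"twist":[0,0,0],"gripper":1.0},
    {"travel":[0,1,0],"twist":[0,0,0],"gripper":1.0},
    {"travel":[0,1.5,0],"twist":[0,0,0],"gripper":1.0},
    {"travel":[0,1.5,0],"twist":[0,0,0],"gripper":1.0}
  ]
}}

```text
t: 10.95
tool_pos: [0.5222, -0.0206, 0.3279]
tcp_rot: [0.701, -0.701, -0.092, 0.092]
contact_force: [0.0, -0.1, -1.0]
finger_gap: 0.293
```

```bash
python3 -c "
from h import *
s=show();print(s['tool_pos'][2]-.2777)"
```

```text
t 10.95 pos [ 0.5222 -0.0206  0.3279] F [ 0.01 -0.09 -1.04] M [-0.016 -0.046 -0.042] gap 0.293
xaxis ang 15.01 y axis [-1.e-04  0.e+00 -1.e+00] q [-0.12   0.308  1.722  0.     1.112 -0.382]
0.050242499175961075
```

>>> {"api": "move_arm", "payload": {
  "increments": [
    {"travel":[0,0.6,0],"twist":[0,0,0],"gripper":1.0},
    {"travel":[0,1.2,0],"twist":[0,0,0],"gripper":1.0},
    {"travel":[0,1.8,0],"twist":[0,0,0],"gripper":1.0},
    {"travel":[0,2.4,0],"twist":[0,0,0],"gripper":1.0},
    {"travel":[0,3,0],"twist":[0,0,0],"gripper":1.0}
  ]
}}

```text
t: 11.45
tool_pos: [0.5222, -0.0206, 0.3249]
tcp_rot: [0.701, -0.701, -0.092, 0.092]
contact_force: [0.2, 0.0, -0.5]
finger_gap: 0.29
```

```bash
python3 chk.py w10
```

```text
t 11.45 pos [ 0.5222 -0.0206  0.3249] F [ 0.25  0.03 -0.53] M [0.02  0.042 0.032] gap 0.29
xaxis ang 15.01 y axis [-0.  0. -1.] q [-0.12   0.311  1.726  0.     1.104 -0.382]
foot 0.04724915010889191
406 [ 0.5214 -0.0212] ctr 521.1004374603835 -20.980552911206317
```

>>> {"api": "move_arm", "payload": {
  "increments": [
    {"travel":[0,1.5,0],"twist":[0,0,0],"gripper":1.0},
    {"travel":[0,3,0],"twist":[0,0,0],"gripper":1.0},
    {"travel":[0,4.5,0],"twist":[0,0,0],"gripper":1.0},
    {"travel":[0,6,0],"twist":[0,0,0],"gripper":1.0},
    {"travel":[0,7.5,0],"twist":[0,0,0],"gripper":1.0},
    {"travel":[0,9,0],"twist":[0,0,0],"gripper":1.0},
    {"travel":[0,10.5,0],"twist":[0,0,0],"gripper":1.0},
    {"travel":[0,12,0],"twist":[0,0,0],"gripper":1.0},
    {"travel":[0,13,0],"twist":[0,0,0],"gripper":1.0},
    {"travel":[0,14,0],"twist":[0,0,0],"gripper":1.0}
  ]
}}

```text
t: 12.5
tool_pos: [0.5223, -0.0206, 0.3109]
tcp_rot: [0.701, -0.701, -0.092, 0.092]
contact_force: [-0.3, 0.1, -0.8]
finger_gap: 0.298
```

```bash
python3 -c "
from h import *
s=show();print(s['tool_pos'][2]-.2777)"
```

```text
t 12.50 pos [ 0.5223 -0.0206  0.3109] F [-0.26  0.12 -0.76] M [0.002 0.017 0.037] gap 0.298
xaxis ang 15.01 y axis [ 0.  0. -1.] q [-0.12   0.327  1.744  0.     1.07  -0.382]
0.03322213839987165
```

>>> {"api": "move_arm", "payload": {
  "increments": [
    {"travel":[0,0.5,0],"twist":[0,0,0],"gripper":1.0},
    {"travel":[0,1.0,0],"twist":[0,0,0],"gripper":1.0},
    {"travel":[0,1.5,0],"twist":[0,0,0],"gripper":1.0},
    {"travel":[0,2.0,0],"twist":[0,0,0],"gripper":1.0},
    {"travel":[0,2.5,0],"twist":[0,0,0],"gripper":1.0},
    {"travel":[0,2.8,0],"twist":[0,0,0],"gripper":1.0}
  ]
}}

```text
t: 13.1
tool_pos: [0.5222, -0.0206, 0.3082]
tcp_rot: [0.701, -0.701, -0.092, 0.092]
contact_force: [1.1, 0.2, -1.3]
finger_gap: 0.291
```

>>> {"api": "move_arm", "payload": {
  "increments": [
    {"travel":[0,0.3,0],"twist":[0,0,0],"gripper":1.0},
    {"travel":[0,0.6,0],"twist":[0,0,0],"gripper":1.0}
  ]
}}

```text
t: 13.3
tool_pos: [0.5223, -0.0206, 0.3077]
tcp_rot: [-0.701, 0.701, 0.092, -0.092]
contact_force: [-0.1, 0.1, 1.7]
finger_gap: 0.294
```

>>> {"api": "move_arm", "payload": {
  "increments": [
    {"travel":[0,0.2,0],"twist":[0,0,0],"gripper":1.0},
    {"travel":[0,0.4,0],"twist":[0,0,0],"gripper":1.0}
  ]
}}

```text
t: 13.5
tool_pos: [0.5223, -0.0206, 0.3076]
tcp_rot: [-0.701, 0.701, 0.093, -0.092]
contact_force: [-1.5, 0.4, 5.3]
finger_gap: 0.297
```

>>> {"api": "move_arm", "payload": {
  "increments": [
    {"travel":[0,0,0],"twist":[0,0,0],"gripper":1.0},
    {"travel":[0,0,0],"twist":[0,0,0],"gripper":1.0},
    {"travel":[0,0,0],"twist":[0,0,0],"gripper":1.0},
    {"travel":[0,0,0],"twist":[0,0,0],"gripper":1.0}
  ]
}}

```text
t: 13.9
tool_pos: [0.5223, -0.0206, 0.3076]
tcp_rot: [-0.701, 0.701, 0.093, -0.092]
contact_force: [-0.4, 0.2, 4.8]
finger_gap: 0.294
```

>>> {"api": "move_arm", "payload": {
  "increments": [
    {"travel":[0,0,0],"twist":[0,0,0],"gripper":1.0},
    {"travel":[0,0,0],"twist":[0,0,0],"gripper":1.0},
    {"travel":[0,0,0],"twist":[0,0,0],"gripper":1.0},
    {"travel":[0,0,0],"twist":[0,0,0],"gripper":1.0}
  ]
}}

```text
t: 14.3
tool_pos: [0.5223, -0.0206, 0.3076]
tcp_rot: [-0.701, 0.701, 0.093, -0.092]
contact_force: [-1.0, 0.2, 5.7]
finger_gap: 0.296
```

```bash
python3 chk.py w11
```

```text
t 14.30 pos [ 0.5223 -0.0206  0.3076] F [-1.03  0.23  5.68] M [-0.004  0.328 -0.041] gap 0.296
xaxis ang 15.01 y axis [ 5.e-04 -1.e-04 -1.e+00] q [-0.12   0.331  1.748 -0.     1.062 -0.382]
foot 0.0299090090817849
25 [ 0.5214 -0.0211] ctr 521.1425830438764 -20.895361952307212
```

```bash
python3 - <<'E'
from h import *
p,d,c=load("scene"); X=cloud(d,c)
# shank radius of the picked pin already ~9.8mm; the bowl etc unaffected
import math
# rack
for n in("top","scene"):
    p,d,c=load(n); X=cloud(d,c)
    m=((abs(X[...,2]-.066)<.003)&(abs(X[...,0]-.489)<.12)&(abs(X[...,1]+.318)<.12)).astype(np.uint8)
    q=X[m>0]; r=cv2.minAreaRect((q[:,:2]*1000).astype(np.float32)); print(n,r)
    a=np.radians(15.5); ctr=np.array(r[0])/1000
    ey=np.array([-math.sin(a),math.cos(a)])
    for nm,k in(("thick",1),("mid",0),("thin",-1)):
        w=ctr+k*.058*ey; print(nm,w.round(4),"well pix",np.round(proj([*w,.066],c)),"disc pix",np.round(proj([*(w-.038*np.array([math.cos(a),math.sin(a)])),.07],c)))
E
```

```text
top ((489.1025085449219, -318.64141845703125), (84.20216369628906, 191.261474609375), 15.50283145904541)
thick [ 0.4736 -0.2628] well pix [395. 245.] disc pix [400. 261.]
mid [ 0.4891 -0.3186] well pix [418. 240.] disc pix [423. 255.]
thin [ 0.5046 -0.3745] well pix [441. 234.] disc pix [446. 249.]
scene ((488.7906799316406, -316.805419921875), (87.14366912841797, 192.27328491210938), 15.243882179260254)
thick [ 0.4733 -0.2609] well pix [235. 122.] disc pix [244. 111.]
mid [ 0.4888 -0.3168] well pix [217. 112.] disc pix [226. 102.]
thin [ 0.5043 -0.3727] well pix [198. 103.] disc pix [207.  93.]
```

```bash
python3 - <<'E'
from h import *
ex=np.array([np.cos(np.radians(15.4)),np.sin(np.radians(15.4)),0])
for n,box in(("top",(370,465,205,275)),("scene",(175,260,85,155))):
    p,d,c=load(n); X=cloud(d,c); u0,u1,v0,v1=box
    s=p[v0:v1,u0:u1].astype(int)
    dark=((s[...,0]<150)&(s[...,0]-s[...,2]>40)&(s[...,1]<90)).astype(np.uint8)
    k,l,st,ce=cv2.connectedComponentsWithStats(dark)
    for i in range(1,k):
        if st[i,4]>20:
            w=ray(ce[i][0]+u0,ce[i][1]+v0,.069,c); print(n,"disc",st[i,4],(ce[i]+[u0,v0]).round(1),w.round(4),"well->",(w+.038*ex).round(4))
    Z=X[v0:v1,u0:u1,2]; hole=((Z<.058)&(Z>.008)).astype(np.uint8)
    # hole mask inside block: deep depth regions
    k,l,st,ce=cv2.connectedComponentsWithStats(hole)
    for i in range(1,k):
        if 30<st[i,4]<400: 
            w=ray(ce[i][0]+u0,ce[i][1]+v0,.066,c); print(n,"hole",st[i].tolist(),w.round(4))
E
```

```text
top disc 28 [443.5 244.2] [ 0.4799 -0.3796  0.069 ] well-> [ 0.5166 -0.3695  0.069 ]
top disc 52 [420.5 249.5] [ 0.4654 -0.3235  0.069 ] well-> [ 0.502  -0.3134  0.069 ]
top disc 82 [397.8 255.3] [ 0.4495 -0.2682  0.069 ] well-> [ 0.4861 -0.2581  0.069 ]
top hole [63, 17, 13, 14, 145] [ 0.5179 -0.3694  0.066 ]
top hole [40, 23, 14, 14, 149] [ 0.5023 -0.3134  0.066 ]
top hole [2, 24, 18, 37, 154] [ 0.4692 -0.2207  0.066 ]
top hole [17, 28, 14, 15, 152] [ 0.487  -0.2577  0.066 ]
scene disc 31 [221.7 105.6] [ 0.4674 -0.3234  0.069 ] well-> [ 0.5041 -0.3133  0.069 ]
scene disc 38 [238.9 114. ] [ 0.4528 -0.2725  0.069 ] well-> [ 0.4894 -0.2624  0.069 ]
scene hole [14, 18, 14, 9, 93] [ 0.519  -0.3657  0.066 ]
scene hole [32, 27, 14, 10, 93] [ 0.5039 -0.3101  0.066 ]
scene hole [51, 37, 14, 9, 99] [ 0.4881 -0.2544  0.066 ]
```

>>> {"api": "move_arm", "payload": {
  "increments": [
    {"travel":[0,-2,0],"twist":[0,0,0],"gripper":1.0},
    {"travel":[0,-6,0],"twist":[0,0,0],"gripper":1.0},
    {"travel":[0,-12,0],"twist":[0,0,0],"gripper":1.0},
    {"travel":[0,-20,0],"twist":[0,0,0],"gripper":1.0},
    {"travel":[0,-30,0],"twist":[0,0,0],"gripper":1.0},
    {"travel":[0,-40,0],"twist":[0,0,0],"gripper":1.0},
    {"travel":[0,-50,0],"twist":[0,0,0],"gripper":1.0},
    {"travel":[0,-62,0],"twist":[0,0,0],"gripper":1.0},
    {"travel":[0,-76,0],"twist":[0,0,0],"gripper":1.0},
    {"travel":[0,-92,0],"twist":[0,0,0],"gripper":1.0},
    {"travel":[0,-107,0],"twist":[0,0,0],"gripper":1.0},
    {"travel":[0,-110,0],"twist":[0,0,0],"gripper":1.0}
  ]
}}

```text
t: 15.55
tool_pos: [0.5228, -0.0206, 0.4198]
tcp_rot: [-0.701, 0.701, 0.094, -0.091]
contact_force: [0.9, -0.3, -1.2]
finger_gap: 0.298
```

```bash
python3 - <<'E'
from w import *
s,p,d,c=wrist("w12")
print(trav(s,np.array([0.52,-0.37,0.405])-s["tool_pos"]))
E
```

```text
t 15.55 pos [ 0.5228 -0.0206  0.4198] F [ 0.89 -0.33 -1.18] M [-0.056  0.    -0.029] gap 0.298
xaxis ang 15.01 y axis [ 4.4e-03 -5.0e-04 -1.0e+00] q [-0.12   0.222  1.59   0.     1.326 -0.382]
[ -93.3   14.9 -336.7]
```

View pics/w12.png

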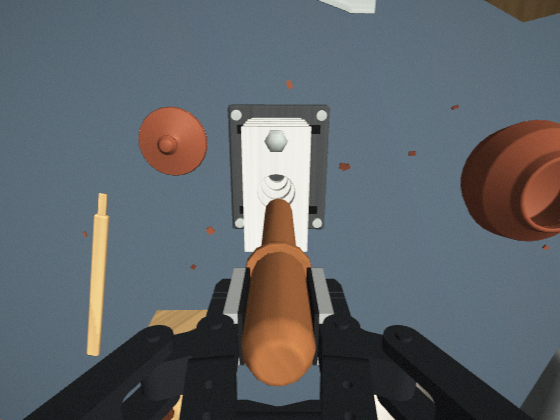

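>>> {"api": "move_arm", "payload": {
  "increments": [
    {"travel":[-6,0,-20],"twist":[0,0,0],"gripper":1.0},
    {"travel":[-17,0,-60],"twist":[0,0,0],"gripper":1.0},
    {"travel":[-30,0,-105],"twist":[0,0,0],"gripper":1.0},
    {"travel":[-43,0,-150],"twist":[0,0,0],"gripper":1.0},
    {"travel":[-55,0,-195],"twist":[0,0,0],"gripper":1.0},
    {"travel":[-68,0,-240],"twist":[0,0,0],"gripper":1.0},
    {"travel":[-81,0,-285],"twist":[0,0,0],"gripper":1.0},
    {"travel":[-90,2,-318],"twist":[0,0,0],"gripper":1.0},
    {"travel":[-94,8,-332],"twist":[0,0,0],"gripper":1.0},
    {"travel":[-95,15,-336],"twist":[0,0,0],"gripper":1.0},
    {"travel":[-95,15,-336],"twist":[0,0,0],"gripper":1.0},
    {"travel":[-95,15,-336],"twist":[0,0,0],"gripper":1.0}
  ]
}}

```text
t: 16.8
tool_pos: [0.5175, -0.3681, 0.4014]
tcp_rot: [0.702, -0.7, -0.092, 0.093]
contact_force: [0.0, 0.7, -1.6]
finger_gap: 0.292
```

```bash
python3 - <<'E'
from w import *
from fit import *
s,p,d,c=wrist("w13"); X=cloud(d,c)
x0,y0,z0=s["tool_pos"]; foot=z0-.2777; print("foot",foot, axis(X,foot+.005,foot+.085,x0,y0,.010,.022))
for w in([.517,-.3695,.066],[.517,-.3695,.012]): print(np.round(proj(w,c)))
m=(abs(X[...,2]-.066)<.004)&(abs(X[...,0]-.49)<.15)&(abs(X[...,1]+.3187)<.15); m=m.astype(np.uint8)
k,l,st,_=cv2.connectedComponentsWithStats(m); i=1+st[1:,4].argmax(); q=X[l==i]; print(cv2.minAreaRect((q[:,:2]*1000).astype(np.float32)))
E
```

```text
t 16.80 pos [ 0.5175 -0.3681  0.4014] F [ 0.03  0.66 -1.61] M [-0.003  0.051 -0.022] gap 0.292
xaxis ang 15.08 y axis [-0.0015  0.0021 -1.    ] q [-6.850e-01  3.930e-01  1.379e+00  1.000e-03  1.372e+00 -9.480e-01]
foot 0.12373892636533829 (1193, array([ 0.5162, -0.3682]), np.float64(0.00023))
[278. 191.]
[278. 177.]
((487.7380065917969, -319.20770263671875), (84.29594421386719, 186.52133178710938), 15.440451622009277)
```

View pics/w13.png

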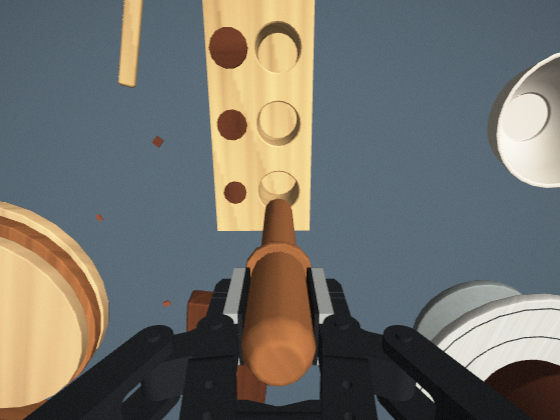

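>>> {"api": "move_arm", "payload": {
  "increments": [
    {"travel":[0.5,10,-1.5],"twist":[0,0,0],"gripper":1.0},
    {"travel":[0.5,25,-1.5],"twist":[0,0,0],"gripper":1.0},
    {"travel":[0.5,40,-1.5],"twist":[0,0,0],"gripper":1.0},
    {"travel":[0.5,52,-1.5],"twist":[0,0,0],"gripper":1.0},
    {"travel":[0.5,60,-1.5],"twist":[0,0,0],"gripper":1.0},
    {"travel":[0.5,68,-1.5],"twist":[0,0,0],"gripper":1.0},
    {"travel":[0.5,76,-1.5],"twist":[0,0,0],"gripper":1.0},
    {"travel":[0.5,84,-1.5],"twist":[0,0,0],"gripper":1.0},
    {"travel":[0.5,92,-1.5],"twist":[0,0,0],"gripper":1.0},
    {"travel":[0.5,98,-1.5],"twist":[0,0,0],"gripper":1.0},
    {"travel":[0.5,103,-1.5],"twist":[0,0,0],"gripper":1.0},
    {"travel":[0.5,105,-1.5],"twist":[0,0,0],"gripper":1.0}
  ]
}}

```text
t: 18.05
tool_pos: [0.5183, -0.371, 0.2965]
tcp_rot: [0.701, -0.701, -0.092, 0.093]
contact_force: [-0.2, 0.0, -0.7]
finger_gap: 0.291
```

```bash
python3 - <<'E'
from w import *
s,p,d,c=wrist("w14"); print(s["tool_pos"][2]-.2777)
E
```

```text
t 18.05 pos [ 0.5183 -0.371   0.2965] F [-0.23  0.02 -0.73] M [-0.02  -0.041 -0.065] gap 0.291
xaxis ang 15.01 y axis [-6.e-04  5.e-04 -1.e+00] q [-0.688  0.484  1.509 -0.     1.15  -0.949]
0.018842179647538815
```

View pics/w14.png

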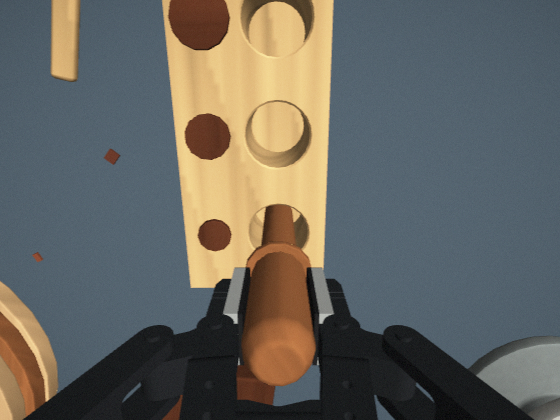

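The pin (shank near pixel (278,225)) is in the well behind the smallest disc (214,235). Next I lower it onto the floor.

>>> {"api": "move_arm", "payload": {
  "increments": [
    {"travel":[0,1.5,0],"twist":[0,0,0],"gripper":1.0},
    {"travel":[0,3,0],"twist":[0,0,0],"gripper":1.0},
    {"travel":[0,4.5,0],"twist":[0,0,0],"gripper":1.0},
    {"travel":[0,5.5,0],"twist":[0,0,0],"gripper":1.0},
    {"travel":[0,6.2,0],"twist":[0,0,0],"gripper":1.0}
  ]
}}

```text
t: 18.6
tool_pos: [0.5184, -0.371, 0.291]
tcp_rot: [-0.701, 0.701, 0.092, -0.092]
contact_force: [0.1, -0.9, -0.4]
finger_gap: 0.294
```

>>> {"api": "move_arm", "payload": {
  "increments": [
    {"travel":[0,0.4,0],"twist":[0,0,0],"gripper":1.0},
    {"travel":[0,0.7,0],"twist":[0,0,0],"gripper":1.0}
  ]
}}

```text
t: 18.8
tool_pos: [0.5184, -0.371, 0.2903]
tcp_rot: [-0.701, 0.701, 0.092, -0.092]
contact_force: [0.4, -0.2, -1.3]
finger_gap: 0.289
```

>>> {"api": "move_arm", "payload": {
  "increments": [
    {"travel":[0,0.2,0],"twist":[0,0,0],"gripper":1.0},
    {"travel":[0,0.4,0],"twist":[0,0,0],"gripper":1.0}
  ]
}}

```text
t: 19.0
tool_pos: [0.5184, -0.371, 0.2899]
tcp_rot: [-0.701, 0.701, 0.092, -0.092]
contact_force: [-0.2, -0.6, 0.2]
finger_gap: 0.293
```

>>> {"api": "move_arm", "payload": {
  "increments": [
    {"travel":[0,0.3,0],"twist":[0,0,0],"gripper":1.0},
    {"travel":[0,0.5,0],"twist":[0,0,0],"gripper":1.0}
  ]
}}

```text
t: 19.2
tool_pos: [0.5184, -0.3711, 0.2897]
tcp_rot: [-0.701, 0.701, 0.092, -0.092]
contact_force: [-0.3, -0.2, 2.4]
finger_gap: 0.298
```

>>> {"api": "move_arm", "payload": {
  "increments": [
    {"travel":[0,0,0],"twist":[0,0,0],"gripper":0.68},
    {"travel":[0,0,0],"twist":[0,0,0],"gripper":0.64},
    {"travel":[0,0,0],"twist":[0,0,0],"gripper":0.58},
    {"travel":[0,0,0],"twist":[0,0,0],"gripper":0.5},
    {"travel":[0,0,0],"twist":[0,0,0],"gripper":0.4},
    {"travel":[0,0,0],"twist":[0,0,0],"gripper":0.3},
    {"travel":[0,0,0],"twist":[0,0,0],"gripper":0.3},
    {"travel":[0,0,0],"twist":[0,0,0],"gripper":0.3}
  ]
}}

```text
t: 20.0
tool_pos: [0.5184, -0.371, 0.2894]
tcp_rot: [0.701, -0.701, -0.092, 0.092]
contact_force: [-0.2, -0.0, -0.7]
finger_gap: 0.702
```

```bash
python3 - <<'E'
from w import *
wrist("w15")
E
```

```text
t 20.00 pos [ 0.5184 -0.371   0.2894] F [-0.2  -0.01 -0.66] M [ 0.01  -0.056 -0.058] gap 0.702
xaxis ang 15.01 y axis [ 0.  0. -1.] q [-0.687  0.491  1.517  0.     1.134 -0.949]
```

View pics/w15.png

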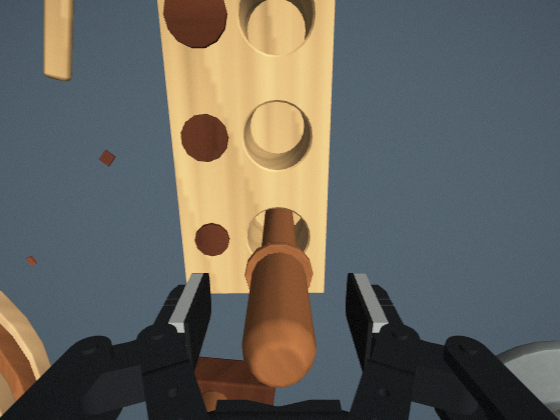

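The jaws are clear and the pin stands in the thin well. Next I retreat straight up.

>>> {"api": "move_arm", "payload": {
  "increments": [
    {"travel":[0,-10,0],"twist":[0,0,0],"gripper":0.3},
    {"travel":[0,-25,0],"twist":[0,0,0],"gripper":0.3},
    {"travel":[0,-45,0],"twist":[0,0,0],"gripper":0.3},
    {"travel":[0,-65,0],"twist":[0,0,0],"gripper":0.3},
    {"travel":[0,-85,0],"twist":[0,0,0],"gripper":0.3},
    {"travel":[0,-100,0],"twist":[0,0,0],"gripper":0.3},
    {"travel":[0,-105,0],"twist":[0,0,0],"gripper":0.3},
    {"travel":[0,-105,0],"twist":[0,0,0],"gripper":0.3}
  ]
}}

```text
t: 20.85
tool_pos: [0.5185, -0.3711, 0.3958]
tcp_rot: [-0.7, 0.702, 0.093, -0.092]
contact_force: [-0.1, 0.1, -0.6]
finger_gap: 0.699
```

```bash
python3 - <<'E'
from w import *
from fit import *
s,p,d,c=wrist("w16"); X=cloud(d,c)
print("handle",axis(X,.112,.155,.5175,-.3695,.013,.025),"shank",axis(X,.07,.1,.5175,-.3695,.010,.025))
p,d=viewer.snapshot("scene"); cv2.imwrite("pics/scene16.png",p[:,:,::-1]); X=cloud(d,viewer.get_calibration("scene"))
print("top z",X[85:125,180:220,2].max(), "handle",axis(X,.112,.155,.5175,-.3695,.013,.025))
E
```

```text
t 20.85 pos [ 0.5185 -0.3711  0.3958] F [-0.1   0.06 -0.6 ] M [ 0.03  0.03 -0.01] gap 0.699
xaxis ang 15.01 y axis [ 0.0019 -0.0016 -1.    ] q [-0.687  0.399  1.383  0.     1.357 -0.949]
handle (655, array([ 0.5177, -0.3719]), np.float64(0.0002)) shank (38, array([ 0.5174, -0.3719]), np.float64(0.00022))
top z 0.9497864912455314 handle (144, array([ 0.5184, -0.372 ]), np.float64(0.00124))
```

View pics/w16.png

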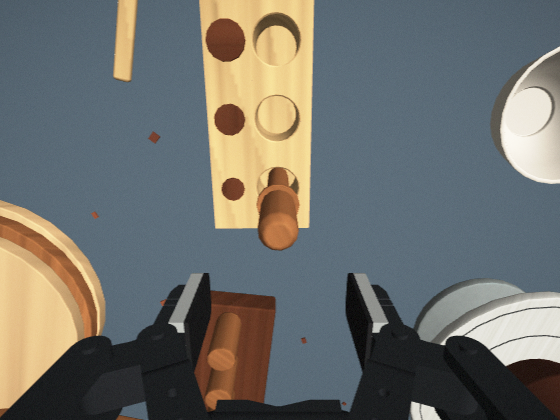

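View pics/scene16.png

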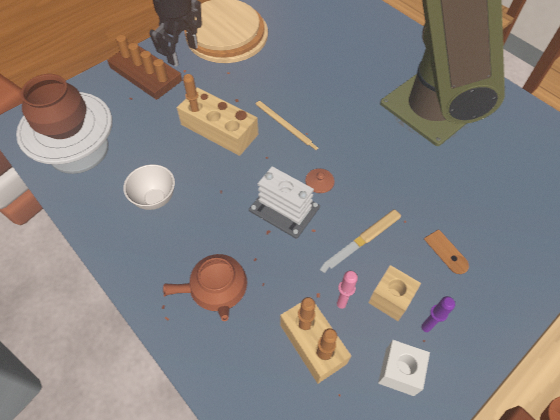

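The pin stands upright in the thin well (scene pixel (192,92)), the gripper is clear, and everything else is where it was. I hand the job in.

```bash
python3 -c "
from bench import ticket
print(ticket.close_job())"
```

```text
the job is handed in; nothing more can be done
None
```

The pin from the small block is the thin one. It passed rings 1–3 without any contact in the force readings, and the fourth ring stopped it. It now stands in the rack's thin well, behind the smallest disc.

- **Gauging:** the pin stopped with its foot at about 29.9 mm, against 30 mm for ring 4. It bore there at about 5–6 N for more than 0.8 s. A camera fit also gave a shank close to 20 mm.
- **Placing:** I lowered it until it touched the well floor at about 2–3 N, then released it. After the gripper was clear, two cameras placed the handle within 1 mm of each other, upright in the well.
- **Surroundings:** the last scene picture shows the other two pins, the look-alikes and the loose items unmoved. The job was handed in at about 21 s.
- **Checks that failed or disagreed:**
  - The pin's top height could not be read in that picture because other pixels spoiled it.
  - Before gauging, the cameras differed by up to 1.6 mm on where the gauge is. I centred the pin by comparing it with the gauge in the same wrist-camera views.
  - I read the force only at the end of each move, so a brief spike in between would not show.

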